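# Cap the bench air stub with its cam-lever coupling

## Task

Blank off the bench's air stub for a leak test: set the metal coupling mouth-down over the upright grooved adaptor and press it fully home against its stiff rubber valve disc, feeling for the stop rather than dropping or ramming it. Only then swing its two cam levers down, one after the other, each as far as it goes, and let go. Leave the solder reel, the roll of masking tape and the black pliers where they are.

Things in the scene. Friction and masses are not known exactly. Their poses are not given: they have to be found in the camera images.
- coupling_grip (a point): Loose bare-aluminium camlock coupling (blanking cap), 0.5 to 0.7 kg, mouth-down on the bench. Point: centre of the solid hexagon on top (40 mm across flats, 45 mm tall, the place to grip), on the axis, 97.5 mm above the mouth rim, 22.5 below the top; z up. Two flats face its +y and -y. A dark steel cam lever is hinged on ears on its +x side (lever a), another on -x (lever b).
- coupling_seat (a point): Centre of the flat inner ceiling of the coupling's bore, on its axis, 65 mm above the mouth rim, 32.5 mm below coupling_grip; same axes. The round body is 80 mm in diameter (84 at the rim) and 75 mm tall; the bore is 66 mm wide, 65 mm deep, open at the bottom. Home on the adaptor, at any yaw, this point lies on adaptor_top.
- adaptor_top (a point): Centre of the top face of the upright adaptor, 125 mm above the bench; z up. Its 64 mm rim (12 mm thick, 5.5 mm chamfer on top) enters the bore with 1 mm play all round until the inner ceiling meets the top face. On top a rubber valve disc, 36 mm wide, stands 6 to 10 mm proud: about 15 N pushes it flush, and it stays; the coupling's weight alone does not move it.
- adaptor: The grooved aluminium adaptor, a pipe stub bolted to the bench on a round foot 112 mm wide and 10 mm thick; origin at the centre of its underside, z up. Pipe 64 mm in diameter (86 mm below 26 mm height); groove 44 mm in diameter from 87 to 113 mm height. With the coupling home, the mouth rim is 60 mm and the hexagon's centre 157.5 mm above the bench.
- lever_a (a joint): Angle of the lever on the coupling's +x side: 0 = handle outward and 40 degrees above level (open); grows as it swings down; 1.6 rad = fully down, at its stop (52 degrees below level), the cam nose in the groove. Stiff, about 0.15 N m; it stays where it is left. If the coupling is not home, the nose meets the adaptor's rim and the lever stops early.
- lever_b (a joint): Same for the lever on the coupling's -x side.
- lever_a_end (a point): Centre of the pull ring (26 mm outside) at the end of lever a's handle, 73 mm from its hinge. The handle is a straight bar, 14 mm wide and 7 mm thick, from the hinge to 64 mm out, then the ring. The hinge lies 47 mm out from the coupling's axis on +x, 50 mm below coupling_grip (47.5 above the mouth rim), its axis along the coupling's y.
- lever_b_end (a point): Same for lever b, whose hinge lies 47 mm out on the coupling's -x side.
- reel: Bystander: reel of solder, blue flanges, 59 mm in diameter, 43 mm tall, standing on the bench; origin at the centre of its underside.
- tape_roll: Bystander: roll of masking tape lying flat, about 105 x 119 x 31 mm; origin at the centre of its underside.
- black_pliers: Bystander: black-handled pliers lying flat, 157 mm long along its y, 47 mm wide, 14 mm thick; origin at the centre of its underside.

How it is judged (in metres and radians):
On the way, in this order (a step that is already met when the one before it is completed fails the run):
1. the coupling is fully home on the adaptor with both levers still open (z of coupling_seat in the frame of adaptor_top below 0.003 m and horizontal distance between coupling_seat and adaptor_top below 0.004 m and value of joint each of lever_a, lever_b below 1 rad), for 0.2 s.
2. one lever, either one, is fully down (value of joint any of lever_a, lever_b above 1.48 rad), for 0.1 s.
At the end, for the whole second after the job is handed in: the coupling stands upright (within 0.06 rad) on the adaptor with its inner ceiling within 3 mm of the adaptor's top face and 4 mm of its axis, both levers fully down (within 0.12 rad of the stop), everything at rest (z of coupling_seat in the frame of adaptor_top below 0.003 m and horizontal distance between coupling_seat and adaptor_top below 0.004 m and angle between coupling_seat's own z axis and vertical below 0.06 rad and value of joint each of lever_a, lever_b above 1.48 rad and velocity of joint each of lever_a, lever_b below 0.05 rad/s); the robot touches nothing.
It fails at once if the coupling, its levers still open, is rammed or dropped onto the adaptor (over 90 N between them) (contact force between coupling and adaptor above 90 N and value of joint each of lever_a, lever_b below 1 rad).
It fails at once if the solder reel is moved by more than 30 mm (distance of reel from where it was at the start of the episode above 0.03 m).
It fails at once if the tape is moved by more than 30 mm (distance of tape_roll from where it was at the start of the episode above 0.03 m).
It fails at once if the pliers are moved by more than 30 mm (distance of black_pliers from where it was at the start of the episode above 0.03 m).
It also fails if it takes over 69 s, if anything falls off the work surface, if the arm or the gripper's body presses on something with over 40 N, if the wrist force passes 120 N, or if a joint passes its speed limit or range.

## Robot

A 6-joint arm with a two-finger parallel gripper is mounted at the origin on a cart in front of the work surface, level with it; the furniture and walls round the work are solid. World frame = base frame: x ahead of the robot, y to its left, z up, the work surface at z = 0. Lengths are in mm, angles in rad, forces in N, time in s.
With the tool pointing down it reaches from about 350 to 800 mm from the base axis. Payload 7.3 kg.
Tool frame: the origin (TCP) lies on the front face of the gripper's body, between the roots of the fingers; the fingertips stand 73 mm ahead of it and the grasp point (between the pads) lies 54 mm ahead of it; z points along the fingers, y is the line along which they close (so a half turn about z gives the same grasp; the last joint's range is limited). The gripper opens to 85 mm and grips with 20 to 120 N. Pads are 22 mm wide; open, the fingers measure 114 mm over their backs; the gripper's body (76 mm by 85 mm) begins 54 mm behind the grasp point. The pads swing forward as they close: fully open they stand 13 mm farther back than shut.
Start: joints at [1.107, 0.342, 1.524, -0, 1.275, -0.146], TCP at [164.033, 498.729, 303.922] pointing down, gripper open.
Joint ranges: [-2.53, 2.53], [-0.77, 2.02], [0.04, 2.7], [-1, 4.14], [0.28, 2.66], [-3.11, 3.11]. Speed limits (rad/s): [2.57, 2.57, 3.14, 3.14, 3.14, 3.14].

## Interface

Orientations are given as a unit quaternion [w, x, y, z].
In Python, from station import r gives the robot as it stands.
- The arm moves only by the tool play_rows, never from a script. Its argument "commands" is a list of rows, each an object of numbers: "dx", "dy", "dz": the shift along the tool's x, y, z in mm; "wx", "wy", "wz": the turn, a rotation vector about the tool's x, y, z in degrees; "jaw": the opening, from 0 (shut) to 1 (fully open). In form: [{"dx": .., "dy": .., "dz": .., "wx": .., "wy": .., "wz": .., "jaw": ..}, ...]. A call has 1 to 12 rows; each row is the pose to reach, as a shift and turn from the pose commanded when the call began, along the tool's axes at that moment; what a row does not reach only later rows make up. A row lasts 1/10 s, in which the tool goes at most 50 mm and 8.59 degrees, less where a joint would pass 70% of its speed; a pose out of reach is approached as far as the arm can. A call with a gripper value outside its range is refused whole. The fingers move at their own pace and stop on an object; "newtons" is the grip in N (left out, the last holds). Time passes only in rows, so rows that repeat a pose let the fingers close. It gives the time, the measured TCP pose, the force, the opening and the grip force at its end, in the units of the state.
- r.sense(): the state, without advancing time (a new reading comes with each control period).
- r.capture(name): name is "scene" or "top"; returns (picture, depth): 480x640x3 uint8, red, green, blue; 480x640 float32, mm along the optical axis (not along the pixel's ray), 0 where there is no reading.
- r.camera_model(name): a dict with "intrinsics" (3x3 intrinsics, pixels), "eye" and "orientation" of the camera in the world. Camera axes: x right, y down, z forward; pixel columns grow to the right and rows downward; lengths in mm; the calibration is good to about 2 mm. A picture is of the moment at which its call begins. camera_model takes no time and is no camera call.
- r.job_done(): hands the job in; it is judged then, once.
Trained networks look in the newest picture that a camera, given by its name, has taken for a name from the list of things; names that differ only in an ending like _2 or _b are one class to them, and where a whole thing is asked for, a point or a joint stands for the part that bears it (a point fixed in the world has none). Each returns a list of dicts, best first, with "p" (0 to 1); they miss things now and then, are a little off and sometimes report something else, mostly with a low value. They report only what shows in the picture. A call takes as long as a camera call.
- r.look_for(camera, name): "rect" ([left, top, right, bottom] in pixels, round what is visible of it).
- r.trace(camera, name): "region" (480x640 bool, what is visible of it) and "rect" ([left, top, right, bottom] in pixels, round what is visible of it).
- r.spot_point(camera, name): "uv" ([column, row] in pixels: a listed point, or the origin of a listed thing).
The state is a dict: "time": time; "qpos": joint angles; "joint_velocities": joint speeds; "joint_efforts": joint torques, N m; "tool_pos": TCP position; "tcp_rot": TCP orientation; "force": force on the tool from outside, world axes, zero at the start; "torque": the same for the moment, N m; "finger_gap": finger opening in mm; "grasp_force": force on a finger pad.
Only numpy, scipy, OpenCV 4.12 (cv2) and the standard library are available. Lean on these libraries where they do the work, as an engineer would, in place of code of your own. Each camera call takes 0.05 s, during which the arm holds its last target. There are 200 camera calls.

## Working session

There is one attempt and no reset: what is moved stays moved. The work goes in short steps, Python scripts to look and compute and a tool call to move; the robot and the scene stay as the last step left them, time stands still between calls to the robot, and variables do not carry over. Pictures are saved under pics/ and viewed, at most 10 in all, crops included, and the job is handed in when it is done.

Besides the shell and the picture viewer there is one more tool, called after ">>>" by a JSON object that holds its "api" and its "payload". play_rows: Moves the arm, as the interface text tells. Its arguments: {"type":"object","properties":{"commands":{"type":"array","items":{"type":"object","properties":{"dx":{"type":"number"},"dy":{"type":"number"},"dz":{"type":"number"},"wx":{"type":"number"},"wy":{"type":"number"},"wz":{"type":"number"},"jaw":{"type":"number"}}}},"newtons":{"type":"number"}},"required":["commands"]}

```bash
mkdir -p pics; ls
cat > h.py <<'E'
import numpy as np, cv2
from scipy.spatial.transform import Rotation as R
from station import r
def q2m(q): return R.from_quat([q[1],q[2],q[3],q[0]]).as_matrix()
def cloud(cam,depth):
    m=r.camera_model(cam);K=np.array(m["intrinsics"]);v,u=np.mgrid[:480,:640]
    p=np.stack([(u-K[0,2])/K[0,0]*depth,(v-K[1,2])/K[1,1]*depth,depth],-1)
    return p@q2m(m["orientation"]).T+np.array(m["eye"])
E
python3 - <<'E'
from h import *
s=r.sense();print({k:np.round(s[k],3) for k in s})
for c in("scene","top"):
    m=r.camera_model(c);print(c,m)
    im,d=r.capture(c);cv2.imwrite(f"pics/{c}0.png",im[:,:,::-1]);np.save(f"{c}0.npy",d);P=cloud(c,d)
    for n in("coupling_grip","adaptor_top","lever_a_end","lever_b_end","reel","tape_roll","black_pliers"):
        for q in r.spot_point(c,n)[:2]:
            u,v=np.array(q["uv"]).round().astype(int);print(n,round(q["p"],2),u,v,P[v,u].round(0) if 0<=v<480 and 0<=u<640 else "")
print(r.sense()["time"])
E
```

```text
pics
{'time': np.float64(0.0), 'qpos': array([ 1.107,  0.343,  1.525, -0.   ,  1.275, -0.146]), 'joint_velocities': array([ 0.001, -0.001,  0.   ,  0.001, -0.   , -0.   ]), 'joint_efforts': array([ 1.0000e-03, -4.3369e+01, -2.4600e+01, -0.0000e+00,  8.0000e-03,
       -0.0000e+00]), 'tool_pos': array([163.875, 498.453, 303.221]), 'tcp_rot': array([-0.   ,  0.158,  0.987, -0.001]), 'force': array([ 0.05 , -0.088, -0.319]), 'torque': array([0.068, 0.049, 0.046]), 'grasp_force': np.float64(0.0), 'finger_gap': np.float64(85.591)}
scene {'intrinsics': array([[535.925909  ,   0.        , 326.82850646],
       [  0.        , 535.925909  , 233.51166126],
       [  0.        ,   0.        ,   1.        ]]), 'eye': array([ -183.29351516, -1232.92030226,   688.70220016]), 'orientation': array([-0.51918028,  0.80333169, -0.25088379,  0.14888705])}
coupling_grip 0.56 353 276 [ 445. -382.   98.]
adaptor_top 0.89 319 230 [ 489. -174.  124.]
adaptor_top 0.48 356 274 [ 449. -387.  104.]
lever_a_end 0.59 322 268 [ 429. -277.   78.]
lever_b_end 0.44 397 293 [ 587. -372.   -1.]
reel 0.62 318 229 [ 489. -171.  126.]
reel 0.54 258 241 [439.  88.   7.]
tape_roll 0.78 384 273 [ 595. -311.   25.]
tape_roll 0.57 427 296 [ 633. -429.    2.]
black_pliers 0.95 426 294 [ 634. -424.    5.]
top {'intrinsics': array([[622.19131507,   0.        , 310.90441394],
       [  0.        , 622.19131507, 243.7043086 ],
       [  0.        ,   0.        ,   1.        ]]), 'eye': array([ 360.52434203, -132.59482165, 1544.65208681]), 'orientation': array([-0.047121  ,  0.70850558, -0.70281214,  0.04306456])}
coupling_grip 0.9 418 284 [ 452. -370.  118.]
adaptor_top 0.65 326 272 [ 477. -159.  137.]
adaptor_top 0.57 371 296 [ 429. -272.    3.]
lever_a_end 0.57 367 297 [ 423. -256.   83.]
reel 0.72 217 291 [436. 102.  44.]
tape_roll 0.85 370 214 [ 634. -271.    4.]
black_pliers 0.95 434 216 [ 631. -431.    2.]
0.8
```

Run:
```python
import cv2
a=cv2.imread("pics/top0.png")[180:360,200:480];cv2.imwrite("pics/t0.png",cv2.resize(a,None,fx=2.8,fy=2.8,interpolation=2))
a=cv2.imread("pics/scene0.png")[170:350,230:470];cv2.imwrite("pics/s0.png",cv2.resize(a,None,fx=3.2,fy=3.2,interpolation=2))
```

```text
(no output)
```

View pics/t0.png

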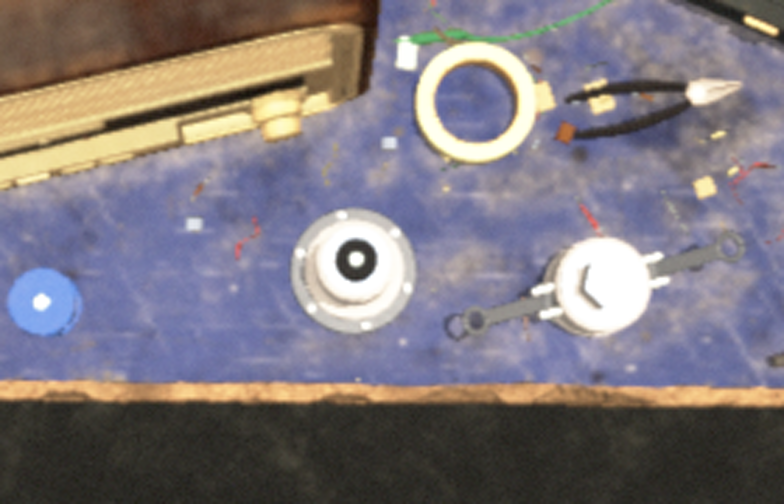

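View pics/s0.png

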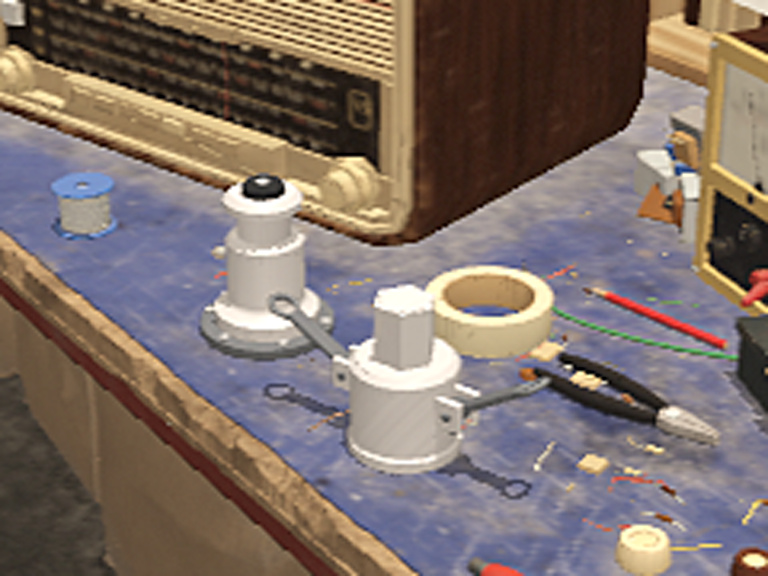

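Run:
```python
from h import *
from scipy.optimize import least_squares
for c in("top","scene"):
    P=cloud(c,np.load(f"{c}0.npy")).reshape(-1,3)
    def near(x,y,rad,z0,z1):
        q=P[(np.hypot(P[:,0]-x,P[:,1]-y)<rad)&(P[:,2]>z0)&(P[:,2]<z1)];return q
    def rep(n,q):
        if len(q)<4: print(c,n,len(q));return
        (cx,cy),rad=cv2.minEnclosingCircle(q[:,:2].astype(np.float32));print(c,n,len(q),q.mean(0).round(1),"circ",round(cx,1),round(cy,1),round(rad,1),"z",np.percentile(q[:,2],[10,50,90]).round(1))
    a=near(480,-165,70,118,145);rep("adaptor top",a);rep("disc",near(480,-165,70,129,150));rep("foot",near(480,-165,75,6,14))
    rep("hex",near(450,-375,35,112,130));rep("shoulder",near(450,-375,48,65,80));
    for s,n in((1,"left"),(-1,"right")):
        q=near(450,-375,135,40,110);q=q[(np.hypot(q[:,0]-450,q[:,1]+375)>58)&(s*(q[:,1]+375)>0)];rep(n,q)
        if len(q)>4:
            d=q.mean(0)-near(450,-375,35,112,130).mean(0);print(d.round(1),np.degrees(np.arctan2(d[1],d[0])).round(1))
    # obstacles near adaptor
    o=P[(abs(P[:,1]+165)<150)&(P[:,0]>520)&(P[:,0]<700)&(P[:,2]>15)&(np.hypot(P[:,0]-480,P[:,1]+165)>80)]
    for lo in range(-300,0,50):
        m=o[(o[:,1]>=lo)&(o[:,1]<lo+50)]
        if len(m): print(lo,"minx",np.percentile(m[:,0],2).round(),"zmax",m[:,2].max().round())
im=cv2.imread("pics/top0.png");
```

```text
top adaptor top 575 [ 476.7 -159.2  127.6] circ 476.8 -159.4 31.9 z [121.4 126.9 134.9]
top disc 216 [ 477.1 -159.6  133.2] circ 475.2 -159.8 29.8 z [129.7 132.9 137.3]
top foot 555 [ 476.9 -161.7    9.8] circ 480.1 -164.7 74.5 z [ 6.8  9.8 12.9]
top hex 271 [ 462.2 -368.7  121. ] circ 462.8 -368.8 22.5 z [117.4 120.9 125.4]
top shoulder 491 [ 458.  -367.4   74.3] circ 461.7 -371.9 42.2 z [70.2 74.5 78.1]
top left 183 [ 438.4 -285.8   70.1] circ 442.9 -284.2 37.3 z [57.1 69.6 82.7]
[-23.7  82.9 -50.9] 106.0
top right 176 [ 487.5 -453.8   78.2] circ 491.1 -452.4 32.5 z [62.  78.  93.1]
[ 25.4 -85.  -42.8] -73.4
-300 minx 575.0 zmax 41.0
-250 minx 580.0 zmax 38.0
-200 minx 619.0 zmax 381.0
-150 minx 603.0 zmax 403.0
-100 minx 592.0 zmax 404.0
-50 minx 589.0 zmax 406.0
scene adaptor top 238 [ 469.1 -170.5  126.4] circ 471.5 -164.3 31.3 z [120.1 125.5 133.4]
scene disc 77 [ 472.9 -163.6  132.5] circ 472.6 -158.3 21.7 z [130.1 132.8 134.4]
scene foot 242 [ 457.1 -183.2   10.2] circ 474.3 -163.5 58.4 z [ 7.5 10.2 12.9]
scene hex 187 [ 457.7 -374.8  119.3] circ 461.3 -371.1 23.5 z [114.8 120.2 121.8]
scene shoulder 390 [ 449.3 -385.1   73.4] circ 457.4 -372.7 40.8 z [67.9 74.3 76.8]
scene left 155 [ 434.4 -286.4   69.6] circ 441.7 -283.9 36.1 z [57.8 70.  81.5]
[-23.3  88.5 -49.7] 104.8
scene right 112 [ 482.8 -457.1   76.6] circ 486.4 -453.7 32.9 z [59.  78.1 93.1]
[ 25.1 -82.3 -42.7] -73.0
-300 minx 572.0 zmax 35.0
-250 minx 590.0 zmax 34.0
-200 minx 617.0 zmax 381.0
-150 minx 590.0 zmax 397.0
-100 minx 585.0 zmax 399.0
-50 minx 588.0 zmax 400.0
```

>>> {"api": "play_rows", "payload": {"commands": [{"dx":-40,"dy":-30,"jaw":1},{"dx":-80,"dy":-60},{"dx":-120,"dy":-90,"wz":5},{"dx":-160,"dy":-120,"wz":12},{"dx":-200,"dy":-150,"wz":20},{"dx":-240,"dy":-181,"wz":28},{"dx":-280,"dy":-212,"wz":36},{"dx":-320,"dy":-242,"wz":44},{"dx":-355,"dy":-270,"wz":50},{"dx":-387,"dy":-293,"wz":55.3},{"dx":-402,"dy":-335,"wz":55.3},{"dx":-417,"dy":-377,"wz":55.3}]}}

```text
schema error: expected keys dx, dy, dz, wx, wy, wz, jaw
```

```bash
cat >> h.py <<'E'
def go(x,y,z,yang=None):
    s=r.sense();M=q2m(s["tcp_rot"]);d=np.array([x,y,z])-s["tool_pos"]
    print("t",round(s["time"],2),"pos",np.round(s["tool_pos"],1),"F",np.round(s["force"],1),"q",np.round(s["qpos"],2),"gap",round(s["finger_gap"],1))
    a=np.degrees(np.arctan2(M[1,1],M[0,1]));print("y ang",a.round(2),"tz",M[:,2].round(4),"shift",(M.T@d).round(1),"dist",np.linalg.norm(d).round(),"wz",None if yang is None else round(a-yang,2))
E
python3 -c "
from h import *
go(462.5,-368.8,260,16.5)"
```

```text
t 0.8 pos [164.  498.7 303.9] F [-1.7  0.2  0.4] q [ 1.11  0.34  1.52 -0.    1.28 -0.15] gap 85.2
y ang 71.79 tz [ 1.e-04  1.e-04 -1.e+00] shift [-554.6 -730.8   43.9] dist 918.0 wz 55.29
```

All keys are needed in each row.

>>> {"api": "play_rows", "payload": {"commands": [{"dx":-40,"dy":-30,"dz":0,"wx":0,"wy":0,"wz":0,"jaw":1},{"dx":-80,"dy":-60,"dz":0,"wx":0,"wy":0,"wz":0,"jaw":1},{"dx":-120,"dy":-90,"dz":0,"wx":0,"wy":0,"wz":5,"jaw":1},{"dx":-160,"dy":-120,"dz":0,"wx":0,"wy":0,"wz":12,"jaw":1},{"dx":-200,"dy":-150,"dz":0,"wx":0,"wy":0,"wz":20,"jaw":1},{"dx":-240,"dy":-181,"dz":0,"wx":0,"wy":0,"wz":28,"jaw":1},{"dx":-280,"dy":-212,"dz":0,"wx":0,"wy":0,"wz":36,"jaw":1},{"dx":-320,"dy":-242,"dz":0,"wx":0,"wy":0,"wz":44,"jaw":1},{"dx":-355,"dy":-270,"dz":0,"wx":0,"wy":0,"wz":50,"jaw":1},{"dx":-387,"dy":-293,"dz":0,"wx":0,"wy":0,"wz":55.3,"jaw":1},{"dx":-402,"dy":-335,"dz":0,"wx":0,"wy":0,"wz":55.3,"jaw":1},{"dx":-417,"dy":-377,"dz":0,"wx":0,"wy":0,"wz":55.3,"jaw":1}]}}

```text
time: 2.0
tool_pos: [442.6, 8.6, 303.8]
tcp_rot: [0.0, 0.598, 0.801, 0.0]
force: [0.9, 0.2, -0.9]
finger_gap: 85.4
grasp_force: 0.0
```

```bash
python3 -c "
from h import *
go(462.5,-368.8,260,16.5)"
```

```text
t 2.0 pos [442.6   8.6 303.8] F [ 0.9  0.2 -0.9] q [-0.15  0.19  1.73  0.    1.22 -0.44] gap 85.4
y ang 16.5 tz [ 1.e-04  1.e-04 -1.e+00] shift [-367.5  -88.2   43.8] dist 380.0 wz 0.0
```

>>> {"api": "play_rows", "payload": {"commands": [{"dx":-46,"dy":-11,"dz":0,"wx":0,"wy":0,"wz":0,"jaw":1},{"dx":-92,"dy":-22,"dz":0,"wx":0,"wy":0,"wz":0,"jaw":1},{"dx":-138,"dy":-33,"dz":0,"wx":0,"wy":0,"wz":0,"jaw":1},{"dx":-184,"dy":-44,"dz":0,"wx":0,"wy":0,"wz":0,"jaw":1},{"dx":-230,"dy":-55,"dz":10,"wx":0,"wy":0,"wz":0,"jaw":1},{"dx":-276,"dy":-66,"dz":20,"wx":0,"wy":0,"wz":0,"jaw":1},{"dx":-322,"dy":-77,"dz":30,"wx":0,"wy":0,"wz":0,"jaw":1},{"dx":-355,"dy":-85,"dz":40,"wx":0,"wy":0,"wz":0,"jaw":1},{"dx":-367.5,"dy":-88.2,"dz":44,"wx":0,"wy":0,"wz":0,"jaw":1},{"dx":-367.5,"dy":-88.2,"dz":44,"wx":0,"wy":0,"wz":0,"jaw":1}]}}

```text
time: 3.0
tool_pos: [461.6, -368.2, 258.7]
tcp_rot: [-0.001, 0.599, 0.801, 0.0]
force: [-0.7, 0.4, -0.5]
finger_gap: 85.5
grasp_force: 0.0
```

Run:
```python
from h import *
go(462.5,-368.8,150,16.5)
im,d=r.capture("scene");cv2.imwrite("pics/s1.png",cv2.resize(im[130:350,230:510,::-1],None,fx=2.8,fy=2.7))
```

```text
t 3.0 pos [ 461.6 -368.2  258.7] F [-0.7  0.4 -0.5] q [-0.8   0.5   1.4   0.    1.24 -1.09] gap 85.5
y ang 16.37 tz [-0.0012  0.0014 -1.    ] shift [ -1.    0.8 108.7] dist 109.0 wz -0.13
```

View pics/s1.png

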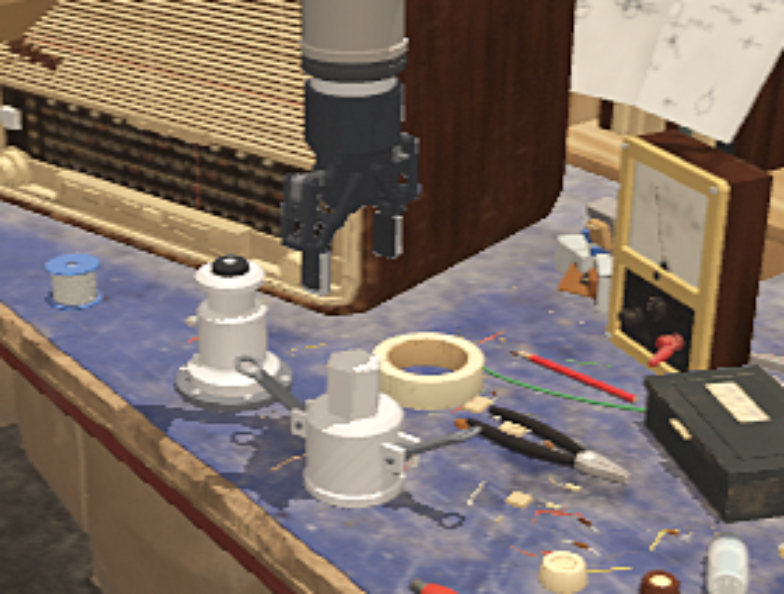

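The gripper (about 350,250) hangs over the hexagon (355,385), fingers lined up with its flats. Descend and grip.

>>> {"api": "play_rows", "payload": {"commands": [{"dx":0,"dy":0,"dz":35,"wx":0,"wy":0,"wz":0,"jaw":1},{"dx":0,"dy":0,"dz":65,"wx":0,"wy":0,"wz":0,"jaw":1},{"dx":0,"dy":0,"dz":90,"wx":0,"wy":0,"wz":0,"jaw":1},{"dx":0,"dy":0,"dz":105,"wx":0,"wy":0,"wz":0,"jaw":1},{"dx":0,"dy":0,"dz":108,"wx":0,"wy":0,"wz":0,"jaw":1},{"dx":0,"dy":0,"dz":108,"wx":0,"wy":0,"wz":0,"jaw":0.3},{"dx":0,"dy":0,"dz":108,"wx":0,"wy":0,"wz":0,"jaw":0.3},{"dx":0,"dy":0,"dz":108,"wx":0,"wy":0,"wz":0,"jaw":0.3},{"dx":0,"dy":0,"dz":108,"wx":0,"wy":0,"wz":0,"jaw":0.3},{"dx":0,"dy":0,"dz":108,"wx":0,"wy":0,"wz":0,"jaw":0.3},{"dx":0,"dy":0,"dz":108,"wx":0,"wy":0,"wz":0,"jaw":0.3}], "newtons": 70}}

```text
time: 4.15
tool_pos: [462.4, -367.4, 153.2]
tcp_rot: [0.001, 0.598, 0.801, 0.0]
force: [-1.4, 1.1, 6.6]
finger_gap: 39.2
grasp_force: 70.4
```

>>> {"api": "play_rows", "payload": {"commands": [{"dx":0,"dy":0,"dz":-15,"wx":0,"wy":0,"wz":0,"jaw":0.3},{"dx":0,"dy":0,"dz":-45,"wx":0,"wy":0,"wz":0,"jaw":0.3},{"dx":0,"dy":0,"dz":-80,"wx":0,"wy":0,"wz":0,"jaw":0.3},{"dx":0,"dy":0,"dz":-115,"wx":0,"wy":0,"wz":0,"jaw":0.3},{"dx":0,"dy":0,"dz":-145,"wx":0,"wy":0,"wz":0,"jaw":0.3},{"dx":0,"dy":0,"dz":-165,"wx":0,"wy":0,"wz":0,"jaw":0.3},{"dx":0,"dy":0,"dz":-165,"wx":0,"wy":0,"wz":0,"jaw":0.3},{"dx":0,"dy":0,"dz":-165,"wx":0,"wy":0,"wz":0,"jaw":0.3}]}}

```text
time: 4.95
tool_pos: [461.8, -366.8, 315.7]
tcp_rot: [-0.001, 0.598, 0.801, 0.0]
force: [-0.1, -0.0, -5.9]
finger_gap: 39.3
grasp_force: 71.9
```

```bash
python3 -c "
from h import *
go(476.8,-159.4,318,16.5);print(r.sense()['torque'])"
```

```text
t 4.95 pos [ 461.8 -366.8  315.7] F [-0.1 -0.  -5.9] q [-0.8   0.45  1.32  0.    1.37 -1.09] gap 39.3
y ang 16.48 tz [-0.0011  0.0014 -1.    ] shift [194.6  73.3  -2.1] dist 208.0 wz -0.02
[-0.00591681  0.05471217  0.00937675]
```

>>> {"api": "play_rows", "payload": {"commands": [{"dx":20,"dy":8,"dz":0,"wx":0,"wy":0,"wz":0,"jaw":0.3},{"dx":55,"dy":21,"dz":0,"wx":0,"wy":0,"wz":0,"jaw":0.3},{"dx":95,"dy":36,"dz":0,"wx":0,"wy":0,"wz":0,"jaw":0.3},{"dx":135,"dy":51,"dz":0,"wx":0,"wy":0,"wz":0,"jaw":0.3},{"dx":170,"dy":64,"dz":0,"wx":0,"wy":0,"wz":0,"jaw":0.3},{"dx":188,"dy":71,"dz":0,"wx":0,"wy":0,"wz":0,"jaw":0.3},{"dx":194.5,"dy":73.3,"dz":0,"wx":0,"wy":0,"wz":0,"jaw":0.3},{"dx":194.5,"dy":73.3,"dz":0,"wx":0,"wy":0,"wz":0,"jaw":0.3},{"dx":194.5,"dy":73.3,"dz":0,"wx":0,"wy":0,"wz":0,"jaw":0.3}]}}

```text
time: 5.85
tool_pos: [477.0, -160.5, 316.0]
tcp_rot: [-0.001, 0.599, 0.801, -0.0]
force: [0.5, -1.1, -4.3]
finger_gap: 39.5
grasp_force: 71.7
```

Run:
```python
from h import *
go(476.8,-159.4,318,16.5)
im,d=r.capture("scene");np.save("s2.npy",d);cv2.imwrite("pics/s2.png",im[:,:,::-1]);cv2.imwrite("pics/s2c.png",cv2.resize(im[110:290,230:430,::-1],None,fx=3.3,fy=3.3))
im,d=r.capture("top");np.save("t2.npy",d);cv2.imwrite("pics/t2.png",im[:,:,::-1])
m=r.camera_model("scene");K=np.array(m["intrinsics"]);M=q2m(m["orientation"])
def prj(p):
    q=K@(M.T@(np.array(p)-m["eye"]));return (q[:2]/q[2]).round(1)
tp=r.sense()["tool_pos"]
print("coupling mouth/shoulder centre expected",prj(tp+[0,0,-152]),prj(tp+[0,0,-77]),"adaptor top",prj([476.8,-159.4,125]),"dx 5mm",prj([481.8,-159.4,125]),"dy",prj([476.8,-154.4,125]))
```

```text
t 5.85 pos [ 477.  -160.5  316. ] F [ 0.5 -1.1 -4.3] q [-0.48  0.29  1.56 -0.    1.29 -0.76] gap 39.5
y ang 16.47 tz [-1.3e-03  2.0e-04 -1.0e+00] shift [ 1.1  0.1 -2. ] dist 2.0 wz -0.03
coupling mouth/shoulder centre expected [311.6 215.1] [310.6 187.3] adaptor top [311.7 229.1] dx 5mm [313.3 228.6] dy [310.7 228.5]
```

View pics/s2c.png

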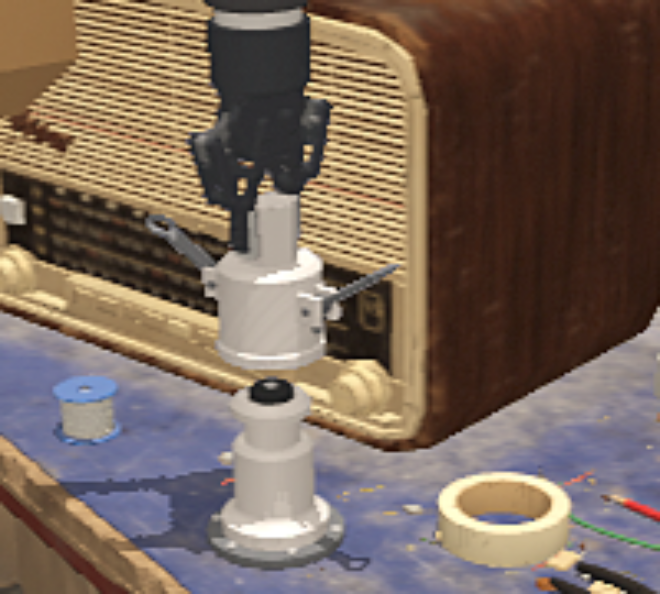

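The coupling (body columns 218–328, centre ≈273) hangs over the adaptor (rim 231–311, centre ≈271): well lined up sideways; I'll check the depth direction by circle fits.

Run:
```python
from h import *
from scipy.optimize import least_squares
P=cloud("scene",np.load("s2.npy")).reshape(-1,3)
Pt=cloud("top",np.load("t2.npy")).reshape(-1,3)
def fit(z0,z1,Rr):
    q=P[(np.hypot(P[:,0]-477,P[:,1]+160)<Rr+6)&(P[:,2]>z0)&(P[:,2]<z1)]
    v=q[:,:2]-[477,-160]; an=np.degrees(np.arctan2(v[:,1],v[:,0])); q=q[abs((an+123+180)%360-180)<65]  # facing side, avoid grazing/ears
    f=least_squares(lambda c:np.hypot(q[:,0]-c[0],q[:,1]-c[1])-Rr,[477,-160],loss="soft_l1");return f.x.round(2),len(q)
tp=r.sense()["tool_pos"];b=tp[2]-152
print("body",fit(b+12,b+35,40),fit(b+50,b+70,40),"pipe",fit(32,80,32),"rim",fit(113,119,32),"groove",fit(90,110,22))
q=Pt[(np.hypot(Pt[:,0]-477,Pt[:,1]+160)<45)&(Pt[:,2]>b+68)&(Pt[:,2]<b+82)]
print("top shoulder",len(q),q.mean(0).round(1),q.min(0).round(),q.max(0).round())
```

```text
body (array([ 476.59, -162.24]), 226) (array([ 476.84, -162.34]), 219) pipe (array([ 475.82, -159.38]), 374) rim (array([ 475.92, -159.  ]), 41) groove (array([ 475.8 , -159.51]), 99)
top shoulder 92 [ 451.6 -143.1  237.6] [ 439. -163.  233.] [ 476. -123.  243.]
```

>>> {"api": "play_rows", "payload": {"commands": [{"dx":2.6,"dy":0,"dz":10,"wx":0,"wy":0,"wz":0,"jaw":0.3},{"dx":2.6,"dy":0,"dz":25,"wx":0,"wy":0,"wz":0,"jaw":0.3},{"dx":2.6,"dy":0,"dz":32,"wx":0,"wy":0,"wz":0,"jaw":0.3},{"dx":2.6,"dy":0,"dz":36,"wx":0,"wy":0,"wz":0,"jaw":0.3},{"dx":2.6,"dy":0,"dz":38,"wx":0,"wy":0,"wz":0,"jaw":0.3},{"dx":2.6,"dy":0,"dz":40,"wx":0,"wy":0,"wz":0,"jaw":0.3},{"dx":2.6,"dy":0,"dz":42,"wx":0,"wy":0,"wz":0,"jaw":0.3},{"dx":2.6,"dy":0,"dz":44,"wx":0,"wy":0,"wz":0,"jaw":0.3},{"dx":2.6,"dy":0,"dz":46,"wx":0,"wy":0,"wz":0,"jaw":0.3}]}}

```text
time: 6.85
tool_pos: [476.5, -157.3, 270.9]
tcp_rot: [0.0, 0.598, 0.801, 0.0]
force: [-0.0, -0.6, -5.5]
finger_gap: 39.2
grasp_force: 71.5
```

>>> {"api": "play_rows", "payload": {"commands": [{"dx":0,"dy":0,"dz":2,"wx":0,"wy":0,"wz":0,"jaw":0.3},{"dx":0,"dy":0,"dz":4,"wx":0,"wy":0,"wz":0,"jaw":0.3},{"dx":0,"dy":0,"dz":6,"wx":0,"wy":0,"wz":0,"jaw":0.3},{"dx":0,"dy":0,"dz":8,"wx":0,"wy":0,"wz":0,"jaw":0.3},{"dx":0,"dy":0,"dz":10,"wx":0,"wy":0,"wz":0,"jaw":0.3},{"dx":0,"dy":0,"dz":10,"wx":0,"wy":0,"wz":0,"jaw":0.3}]}}

```text
time: 7.45
tool_pos: [476.3, -157.2, 260.5]
tcp_rot: [-0.0, 0.598, 0.801, -0.0]
force: [0.1, -0.7, -5.3]
finger_gap: 39.5
grasp_force: 71.5
```

>>> {"api": "play_rows", "payload": {"commands": [{"dx":0,"dy":0,"dz":3,"wx":0,"wy":0,"wz":0,"jaw":0.3},{"dx":0,"dy":0,"dz":6,"wx":0,"wy":0,"wz":0,"jaw":0.3},{"dx":0,"dy":0,"dz":9,"wx":0,"wy":0,"wz":0,"jaw":0.3},{"dx":0,"dy":0,"dz":12,"wx":0,"wy":0,"wz":0,"jaw":0.3},{"dx":0,"dy":0,"dz":15,"wx":0,"wy":0,"wz":0,"jaw":0.3},{"dx":0,"dy":0,"dz":18,"wx":0,"wy":0,"wz":0,"jaw":0.3},{"dx":0,"dy":0,"dz":21,"wx":0,"wy":0,"wz":0,"jaw":0.3},{"dx":0,"dy":0,"dz":24,"wx":0,"wy":0,"wz":0,"jaw":0.3},{"dx":0,"dy":0,"dz":27,"wx":0,"wy":0,"wz":0,"jaw":0.3},{"dx":0,"dy":0,"dz":30,"wx":0,"wy":0,"wz":0,"jaw":0.3},{"dx":0,"dy":0,"dz":33,"wx":0,"wy":0,"wz":0,"jaw":0.3},{"dx":0,"dy":0,"dz":33,"wx":0,"wy":0,"wz":0,"jaw":0.3}]}}

```text
time: 8.65
tool_pos: [476.3, -157.2, 227.4]
tcp_rot: [-0.0, 0.598, 0.801, -0.0]
force: [0.9, -0.0, -4.7]
finger_gap: 39.6
grasp_force: 71.5
```

Smooth entry, no contact yet. Now feel for the disc and the stop, 1 mm per row.

>>> {"api": "play_rows", "payload": {"commands": [{"dx":0,"dy":0,"dz":1,"wx":0,"wy":0,"wz":0,"jaw":0.3},{"dx":0,"dy":0,"dz":2,"wx":0,"wy":0,"wz":0,"jaw":0.3},{"dx":0,"dy":0,"dz":3,"wx":0,"wy":0,"wz":0,"jaw":0.3},{"dx":0,"dy":0,"dz":4,"wx":0,"wy":0,"wz":0,"jaw":0.3},{"dx":0,"dy":0,"dz":5,"wx":0,"wy":0,"wz":0,"jaw":0.3},{"dx":0,"dy":0,"dz":6,"wx":0,"wy":0,"wz":0,"jaw":0.3},{"dx":0,"dy":0,"dz":7,"wx":0,"wy":0,"wz":0,"jaw":0.3},{"dx":0,"dy":0,"dz":8,"wx":0,"wy":0,"wz":0,"jaw":0.3}]}}

```text
time: 9.45
tool_pos: [476.5, -157.3, 220.8]
tcp_rot: [0.0, 0.598, 0.801, 0.0]
force: [-5.0, 2.5, 10.0]
finger_gap: 39.2
grasp_force: 73.2
```

>>> {"api": "play_rows", "payload": {"commands": [{"dx":0,"dy":0,"dz":1,"wx":0,"wy":0,"wz":0,"jaw":0.3},{"dx":0,"dy":0,"dz":2,"wx":0,"wy":0,"wz":0,"jaw":0.3},{"dx":0,"dy":0,"dz":3,"wx":0,"wy":0,"wz":0,"jaw":0.3},{"dx":0,"dy":0,"dz":4,"wx":0,"wy":0,"wz":0,"jaw":0.3}]}}

```text
time: 9.85
tool_pos: [476.5, -157.3, 217.5]
tcp_rot: [0.001, 0.598, 0.801, 0.0]
force: [-4.2, 1.7, 10.1]
finger_gap: 39.3
grasp_force: 73.2
```

>>> {"api": "play_rows", "payload": {"commands": [{"dx":0,"dy":0,"dz":1,"wx":0,"wy":0,"wz":0,"jaw":0.3},{"dx":0,"dy":0,"dz":2,"wx":0,"wy":0,"wz":0,"jaw":0.3}]}}

```text
time: 10.05
tool_pos: [476.4, -157.3, 215.5]
tcp_rot: [0.001, 0.598, 0.801, 0.0]
force: [-5.1, 2.3, 10.0]
finger_gap: 39.5
grasp_force: 73.2
```

>>> {"api": "play_rows", "payload": {"commands": [{"dx":0,"dy":0,"dz":1,"wx":0,"wy":0,"wz":0,"jaw":0.3},{"dx":0,"dy":0,"dz":2,"wx":0,"wy":0,"wz":0,"jaw":0.3}]}}

```text
time: 10.25
tool_pos: [476.4, -157.3, 213.5]
tcp_rot: [0.001, 0.598, 0.801, 0.0]
force: [-5.3, 1.8, 9.7]
finger_gap: 39.4
grasp_force: 73.2
```

>>> {"api": "play_rows", "payload": {"commands": [{"dx":0,"dy":0,"dz":1,"wx":0,"wy":0,"wz":0,"jaw":0.3},{"dx":0,"dy":0,"dz":1,"wx":0,"wy":0,"wz":0,"jaw":0.3}]}}

```text
time: 10.45
tool_pos: [476.4, -157.3, 213.1]
tcp_rot: [0.001, 0.598, 0.801, 0.0]
force: [-8.1, 2.1, 13.5]
finger_gap: 38.8
grasp_force: 73.6
```

Force is rising at the expected stop; press a little more.

>>> {"api": "play_rows", "payload": {"commands": [{"dx":0,"dy":0,"dz":1,"wx":0,"wy":0,"wz":0,"jaw":0.3},{"dx":0,"dy":0,"dz":1,"wx":0,"wy":0,"wz":0,"jaw":0.3}]}}

```text
time: 10.65
tool_pos: [476.4, -157.3, 213.0]
tcp_rot: [0.001, 0.598, 0.801, 0.0]
force: [-9.3, 3.8, 21.7]
finger_gap: 39.4
grasp_force: 74.5
```

>>> {"api": "play_rows", "payload": {"commands": [{"dx":0,"dy":0,"dz":1,"wx":0,"wy":0,"wz":0,"jaw":0.3},{"dx":0,"dy":0,"dz":1,"wx":0,"wy":0,"wz":0,"jaw":0.3}]}}

```text
time: 10.85
tool_pos: [476.3, -157.3, 213.0]
tcp_rot: [0.002, 0.598, 0.801, 0.0]
force: [-12.9, 4.5, 30.0]
finger_gap: 39.6
grasp_force: 75.4
```

Hard stop at 213.0 mm with 36 N: home. Release and rise.

>>> {"api": "play_rows", "payload": {"commands": [{"dx":0,"dy":0,"dz":-2.5,"wx":0,"wy":0,"wz":0,"jaw":0.3},{"dx":0,"dy":0,"dz":-2.5,"wx":0,"wy":0,"wz":0,"jaw":1},{"dx":0,"dy":0,"dz":-2.5,"wx":0,"wy":0,"wz":0,"jaw":1},{"dx":0,"dy":0,"dz":-2.5,"wx":0,"wy":0,"wz":0,"jaw":1},{"dx":0,"dy":0,"dz":-2.5,"wx":0,"wy":0,"wz":0,"jaw":1},{"dx":0,"dy":0,"dz":-2.5,"wx":0,"wy":0,"wz":0,"jaw":1},{"dx":0,"dy":0,"dz":-20,"wx":0,"wy":0,"wz":0,"jaw":1},{"dx":0,"dy":0,"dz":-50,"wx":0,"wy":0,"wz":0,"jaw":1},{"dx":0,"dy":0,"dz":-75,"wx":0,"wy":0,"wz":0,"jaw":1},{"dx":0,"dy":0,"dz":-75,"wx":0,"wy":0,"wz":0,"jaw":0},{"dx":0,"dy":0,"dz":-75,"wx":0,"wy":0,"wz":0,"jaw":0}]}}

```text
time: 11.95
tool_pos: [476.4, -157.3, 283.9]
tcp_rot: [0.0, 0.598, 0.801, 0.0]
force: [0.7, -0.3, -0.0]
finger_gap: 58.6
grasp_force: 0.0
```

Run:
```python
from h import *
go(476,-159.2,286,16.5)
im,d=r.capture("scene");cv2.imwrite("pics/s3c.png",cv2.resize(im[110:290,230:430,::-1],None,fx=3.3,fy=3.3))
P=cloud("scene",d).reshape(-1,3);
q=P[(np.hypot(P[:,0]-476,P[:,1]+159)<40)&(P[:,2]>123)&(P[:,2]<147)];print("shoulder z~135",len(q),np.percentile(q[:,2],[25,50,75]).round(1))
for s in(1,-1):
    u=s*np.array([-.284,.959]);v=P[:,:2]-[476,-159.2];a=v@u;b=v@[.959,.284]
    k=(a>60)&(a<125)&(abs(b)<25)&(P[:,2]>100)&(P[:,2]<175);q=P[k];print(s,len(q),"along",np.percentile(a[k],[5,95]).round(1),"lat",b[k].mean().round(1),"z",np.percentile(q[:,2],[5,95]).round(1))
```

```text
t 11.95 pos [ 476.4 -157.3  283.9] F [ 0.7 -0.3 -0. ] q [-0.47  0.32  1.62  0.    1.2  -0.76] gap 58.6
y ang 16.49 tz [ 6.e-04 -2.e-04 -1.e+00] shift [-1.7 -0.9 -2.1] dist 3.0 wz -0.01
shoulder z~135 281 [132.5 135.3 137. ]
1 108 along [ 63.9 119.2] lat -1.6 z [118.1 144.3]
-1 68 along [ 61.6 119.4] lat -5.5 z [117.  155.8]
```

View pics/s3c.png

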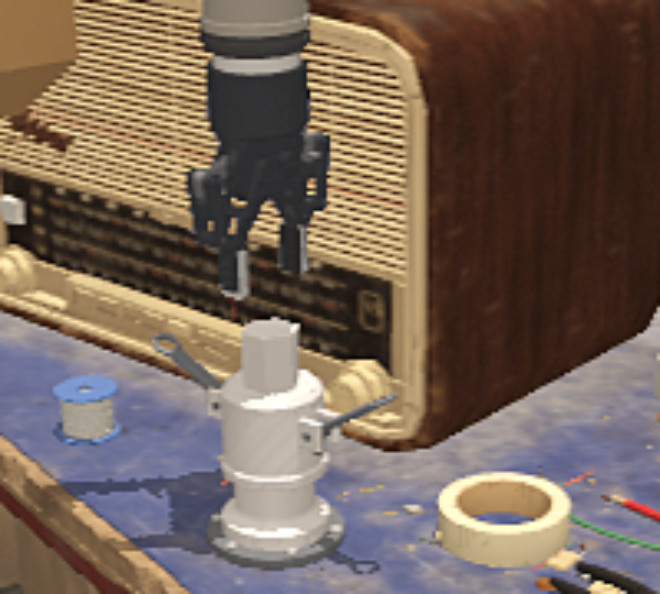

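Shown: coupling seated, shoulder at 135 mm, levers still open — left ring at (165,343), right at (390,400). Now move beside the left lever.

>>> {"api": "play_rows", "payload": {"commands": [{"dx":25,"dy":-1,"dz":0,"wx":0,"wy":0,"wz":0,"jaw":0},{"dx":60,"dy":-1,"dz":0,"wx":0,"wy":0,"wz":0,"jaw":0},{"dx":90,"dy":-1,"dz":0,"wx":0,"wy":0,"wz":0,"jaw":0},{"dx":102,"dy":-1,"dz":0,"wx":0,"wy":0,"wz":0,"jaw":0},{"dx":102,"dy":-1,"dz":15,"wx":0,"wy":0,"wz":0,"jaw":0},{"dx":102,"dy":-1,"dz":35,"wx":0,"wy":0,"wz":0,"jaw":0},{"dx":102,"dy":-1,"dz":40,"wx":0,"wy":0,"wz":0,"jaw":0},{"dx":102,"dy":-1,"dz":45,"wx":0,"wy":0,"wz":0,"jaw":0},{"dx":102,"dy":-1,"dz":50,"wx":0,"wy":0,"wz":0,"jaw":0},{"dx":102,"dy":-1,"dz":55,"wx":0,"wy":0,"wz":0,"jaw":0},{"dx":102,"dy":-1,"dz":60,"wx":0,"wy":0,"wz":0,"jaw":0},{"dx":102,"dy":-1,"dz":65,"wx":0,"wy":0,"wz":0,"jaw":0}]}}

```text
time: 13.2
tool_pos: [446.6, -59.9, 218.7]
tcp_rot: [0.0, 0.598, 0.801, 0.0]
force: [-0.5, -0.4, 0.2]
finger_gap: 0.4
grasp_force: 0.0
```

Run:
```python
from h import *
im,d=r.capture("scene");cv2.imwrite("pics/s4c.png",cv2.resize(im[140:290,240:370,::-1],None,fx=4,fy=4,interpolation=2))
```

```text
(no output)
```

View pics/s4c.png

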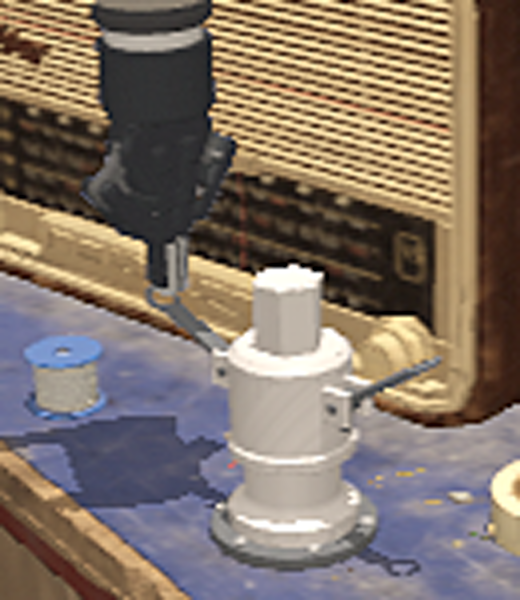

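The fingertip is right on the left ring at (160,293). Push on down.

>>> {"api": "play_rows", "payload": {"commands": [{"dx":0,"dy":0,"dz":4,"wx":0,"wy":0,"wz":0,"jaw":0},{"dx":0,"dy":0,"dz":8,"wx":0,"wy":0,"wz":0,"jaw":0},{"dx":0,"dy":0,"dz":12,"wx":0,"wy":0,"wz":0,"jaw":0},{"dx":0,"dy":0,"dz":16,"wx":0,"wy":0,"wz":0,"jaw":0},{"dx":0,"dy":0,"dz":20,"wx":0,"wy":0,"wz":0,"jaw":0}]}}

```text
time: 13.75
tool_pos: [446.6, -59.6, 198.7]
tcp_rot: [0.0, 0.598, 0.801, 0.0]
force: [-1.8, 2.4, 3.4]
finger_gap: -0.0
grasp_force: 1.6
```

>>> {"api": "play_rows", "payload": {"commands": [{"dx":0,"dy":0,"dz":5,"wx":0,"wy":0,"wz":0,"jaw":0},{"dx":0,"dy":0,"dz":10,"wx":0,"wy":0,"wz":0,"jaw":0},{"dx":0,"dy":0,"dz":15,"wx":0,"wy":0,"wz":0,"jaw":0},{"dx":0,"dy":0,"dz":20,"wx":0,"wy":0,"wz":0,"jaw":0},{"dx":0,"dy":0,"dz":25,"wx":0,"wy":0,"wz":0,"jaw":0},{"dx":0,"dy":0,"dz":30,"wx":0,"wy":0,"wz":0,"jaw":0}]}}

```text
time: 14.35
tool_pos: [446.9, -60.3, 168.6]
tcp_rot: [0.001, 0.598, 0.801, -0.0]
force: [1.1, -1.9, 4.3]
finger_gap: 0.4
grasp_force: 1.5
```

>>> {"api": "play_rows", "payload": {"commands": [{"dx":0,"dy":0,"dz":5,"wx":0,"wy":0,"wz":0,"jaw":0},{"dx":0,"dy":0,"dz":10,"wx":0,"wy":0,"wz":0,"jaw":0},{"dx":0,"dy":0,"dz":15,"wx":0,"wy":0,"wz":0,"jaw":0},{"dx":0,"dy":0,"dz":20,"wx":0,"wy":0,"wz":0,"jaw":0},{"dx":0,"dy":0,"dz":25,"wx":0,"wy":0,"wz":0,"jaw":0},{"dx":0,"dy":0,"dz":30,"wx":0,"wy":0,"wz":0,"jaw":0}]}}

```text
time: 14.95
tool_pos: [446.4, -59.7, 138.4]
tcp_rot: [-0.0, 0.598, 0.801, 0.0]
force: [-0.1, 0.1, 2.7]
finger_gap: -0.1
grasp_force: 1.1
```

>>> {"api": "play_rows", "payload": {"commands": [{"dx":0,"dy":0,"dz":2,"wx":0,"wy":0,"wz":0,"jaw":0},{"dx":0,"dy":0,"dz":4,"wx":0,"wy":0,"wz":0,"jaw":0},{"dx":0,"dy":0,"dz":6,"wx":0,"wy":0,"wz":0,"jaw":0}]}}

```text
time: 15.25
tool_pos: [446.4, -59.6, 132.7]
tcp_rot: [-0.0, 0.598, 0.801, 0.0]
force: [0.5, 1.2, 1.4]
finger_gap: 0.1
grasp_force: 1.0
```

>>> {"api": "play_rows", "payload": {"commands": [{"dx":0,"dy":0,"dz":2,"wx":0,"wy":0,"wz":0,"jaw":0},{"dx":-1,"dy":0,"dz":3,"wx":0,"wy":0,"wz":0,"jaw":0},{"dx":-2,"dy":0,"dz":4,"wx":0,"wy":0,"wz":0,"jaw":0},{"dx":-3,"dy":0,"dz":4,"wx":0,"wy":0,"wz":0,"jaw":0}]}}

```text
time: 15.65
tool_pos: [447.1, -62.5, 128.6]
tcp_rot: [-0.001, 0.598, 0.801, -0.0]
force: [-0.9, 3.1, 0.1]
finger_gap: -0.1
grasp_force: 1.1
```

>>> {"api": "play_rows", "payload": {"commands": [{"dx":-1,"dy":0,"dz":0,"wx":0,"wy":0,"wz":0,"jaw":0},{"dx":-2,"dy":0,"dz":0,"wx":0,"wy":0,"wz":0,"jaw":0}]}}

```text
time: 15.85
tool_pos: [447.4, -64.3, 128.6]
tcp_rot: [-0.001, 0.598, 0.801, -0.0]
force: [-1.7, 4.4, -1.0]
finger_gap: -0.1
grasp_force: 1.8
```

>>> {"api": "play_rows", "payload": {"commands": [{"dx":-1,"dy":0,"dz":0,"wx":0,"wy":0,"wz":0,"jaw":0},{"dx":-2,"dy":0,"dz":0,"wx":0,"wy":0,"wz":0,"jaw":0}]}}

```text
time: 16.05
tool_pos: [447.9, -66.0, 128.4]
tcp_rot: [-0.001, 0.598, 0.801, -0.0]
force: [-0.9, 7.7, -4.9]
finger_gap: -0.1
grasp_force: 3.2
```

>>> {"api": "play_rows", "payload": {"commands": [{"dx":-1,"dy":0,"dz":0,"wx":0,"wy":0,"wz":0,"jaw":0},{"dx":-2,"dy":0,"dz":0,"wx":0,"wy":0,"wz":0,"jaw":0}]}}

```text
time: 16.25
tool_pos: [447.8, -66.9, 128.1]
tcp_rot: [-0.002, 0.599, 0.801, 0.0]
force: [-2.2, 13.3, -3.8]
finger_gap: -0.3
grasp_force: 6.9
```

Run:
```python
from h import *
go(476,-159.2,286,16.5)
im,d=r.capture("scene");cv2.imwrite("pics/s5c.png",cv2.resize(im[170:290,250:350,::-1],None,fx=5,fy=5,interpolation=2))
```

```text
t 16.25 pos [447.8 -66.9 128.1] F [-2.2 13.3 -3.8] q [-0.32  0.45  1.94  0.    0.76 -0.61] gap -0.3
y ang 16.45 tz [-0.0037  0.0034 -1.    ] shift [ -95.8    0.5 -158.3] dist 185.0 wz -0.05
```

View pics/s5c.png

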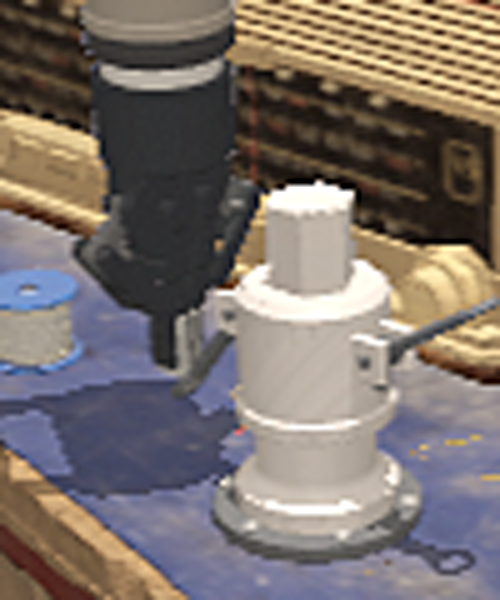

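The fingertip (165,350) bears on the left handle, which now hangs down-outward from ear (220,320) to (180,390). Measure its angle, and press a bit more.

>>> {"api": "play_rows", "payload": {"commands": [{"dx":-1,"dy":0,"dz":0,"wx":0,"wy":0,"wz":0,"jaw":0},{"dx":-2,"dy":0,"dz":0,"wx":0,"wy":0,"wz":0,"jaw":0}]}}

```text
time: 16.5
tool_pos: [447.5, -67.6, 127.8]
tcp_rot: [-0.004, 0.599, 0.801, 0.001]
force: [-1.6, 20.6, -2.8]
finger_gap: 0.3
grasp_force: 10.1
```

```bash
cat > lev.py <<'E'
from h import *
def lever(s):
    im,d=r.capture("scene");m=r.camera_model("scene");K=np.array(m["intrinsics"]);M=q2m(m["orientation"])
    u=s*np.array([-.284,.959,0]);o=np.array([476,-159.2,0])
    # intersect pixel rays with lever's vertical mid-plane (through axis, along u)
    n=np.array([.959,.284,0]);v,c=np.mgrid[:480,:640]
    ray=np.stack([(c-K[0,2])/K[0,0],(v-K[1,2])/K[1,1],np.ones(c.shape)],-1)@M.T
    t=((o-m["eye"])@n)/(ray@n);X=m["eye"]+ray*t[...,None]
    a=(X-o)@u;z=X[...,2];g=im.astype(int);P=cloud("scene",d)
    b=(P-o)@n
    k=(a>58)&(a<125)&(z>35)&(z<175)&(abs(b)<16)&(np.hypot(a-47,z-107.5)<88)&(np.hypot(a-47,z-107.5)>15)&(g.max(2)<150)&(abs((P-o)@u-a)<30)
    th=np.degrees(np.arctan2(z[k]-107.5,a[k]-47));h=np.histogram(th,np.arange(-70,61,5));print("side",s,k.sum(),"deg median",np.median(th).round(1),dict((int(e),int(q)) for q,e in zip(h[0],h[1]) if q))
E
python3 -c "
from lev import *
go(476,-159.2,286)
lever(1);lever(-1)"
```

```text
t 16.5 pos [447.5 -67.6 127.8] F [-1.6 20.6 -2.8] q [-0.32  0.45  1.93  0.01  0.76 -0.61] gap 0.3
y ang 16.43 tz [-0.0059  0.0057 -1.    ] shift [ -94.8    0.8 -158.9] dist 185.0 wz None
side 1 374 deg median 0.2 {-65: 2, -60: 15, -55: 27, -50: 19, -45: 14, -40: 19, -35: 17, -30: 13, -25: 13, -20: 11, -15: 8, -10: 12, -5: 16, 0: 9, 5: 10, 10: 8, 15: 8, 20: 7, 25: 9, 30: 8, 35: 10, 40: 16, 45: 24, 50: 19, 55: 20}
side -1 48 deg median 32.3 {15: 1, 20: 2, 25: 7, 30: 30, 35: 7, 40: 1}
```

>>> {"api": "play_rows", "payload": {"commands": [{"dx":6,"dy":0,"dz":0,"wx":0,"wy":0,"wz":0,"jaw":0},{"dx":16,"dy":0,"dz":0,"wx":0,"wy":0,"wz":0,"jaw":0},{"dx":25,"dy":0,"dz":-20,"wx":0,"wy":0,"wz":0,"jaw":0},{"dx":25,"dy":0,"dz":-60,"wx":0,"wy":0,"wz":0,"jaw":0},{"dx":25,"dy":0,"dz":-100,"wx":0,"wy":0,"wz":0,"jaw":0},{"dx":25,"dy":0,"dz":-140,"wx":0,"wy":0,"wz":0,"jaw":0},{"dx":25,"dy":0,"dz":-155,"wx":0,"wy":0,"wz":0,"jaw":0},{"dx":25,"dy":0,"dz":-155,"wx":0,"wy":0,"wz":0,"jaw":0}]}}

```text
time: 17.4
tool_pos: [443.7, -46.7, 286.6]
tcp_rot: [0.003, 0.598, 0.801, 0.001]
force: [-0.9, 0.1, -1.6]
finger_gap: 0.0
grasp_force: 0.0
```

```bash
python3 -c "
from lev import *
lever(1);lever(-1)
r2=-104
go(476-.284*r2,-159.2+.959*r2,283,16.5)
im,d=r.capture('scene');cv2.imwrite('pics/s6c.png',cv2.resize(im[190:290,270:350,::-1],None,fx=6,fy=6,interpolation=2))"
```

```text
side 1 57 deg median -52.3 {-65: 1, -60: 14, -55: 26, -50: 15, -40: 1}
side -1 47 deg median 31.9 {15: 1, 20: 2, 25: 9, 30: 29, 35: 5, 40: 1}
t 17.5 pos [442.3 -46.4 283.5] F [-0.   0.3 -0.5] q [-0.28  0.21  1.76 -0.    1.16 -0.56] gap -0.4
y ang 16.49 tz [ 3.e-04 -4.e-04 -1.e+00] shift [-221.8    0.3    0.6] dist 222.0 wz -0.01
```

View pics/s6c.png

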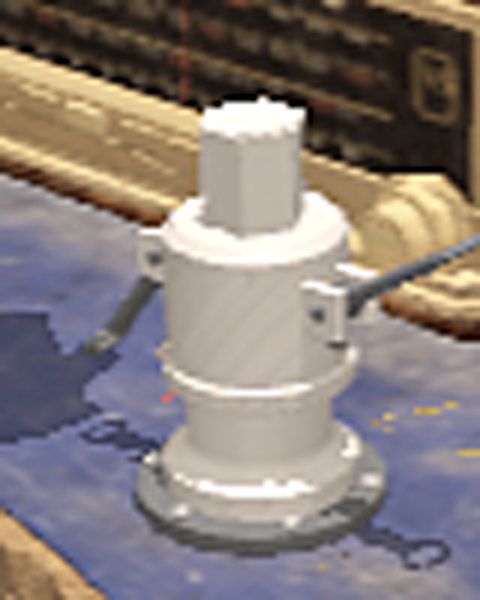

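The left lever hangs at −52°, i.e. at its stop; coupling level. Cross over to the right lever.

>>> {"api": "play_rows", "payload": {"commands": [{"dx":-25,"dy":0,"dz":0,"wx":0,"wy":0,"wz":0,"jaw":0},{"dx":-65,"dy":0,"dz":0,"wx":0,"wy":0,"wz":0,"jaw":0},{"dx":-110,"dy":0,"dz":0,"wx":0,"wy":0,"wz":0,"jaw":0},{"dx":-155,"dy":0,"dz":0,"wx":0,"wy":0,"wz":0,"jaw":0},{"dx":-195,"dy":0,"dz":0,"wx":0,"wy":0,"wz":0,"jaw":0},{"dx":-216,"dy":0,"dz":0,"wx":0,"wy":0,"wz":0,"jaw":0},{"dx":-222,"dy":0,"dz":0,"wx":0,"wy":0,"wz":0,"jaw":0},{"dx":-222,"dy":0,"dz":0,"wx":0,"wy":0,"wz":0,"jaw":0},{"dx":-222,"dy":0,"dz":20,"wx":0,"wy":0,"wz":0,"jaw":0},{"dx":-222,"dy":0,"dz":40,"wx":0,"wy":0,"wz":0,"jaw":0},{"dx":-222,"dy":0,"dz":50,"wx":0,"wy":0,"wz":0,"jaw":0},{"dx":-222,"dy":0,"dz":60,"wx":0,"wy":0,"wz":0,"jaw":0}]}}

```text
time: 18.75
tool_pos: [505.5, -258.0, 223.3]
tcp_rot: [-0.0, 0.598, 0.802, 0.0]
force: [0.2, -0.2, -0.1]
finger_gap: -0.1
grasp_force: 0.0
```

>>> {"api": "play_rows", "payload": {"commands": [{"dx":0,"dy":0,"dz":4,"wx":0,"wy":0,"wz":0,"jaw":0},{"dx":0,"dy":0,"dz":8,"wx":0,"wy":0,"wz":0,"jaw":0},{"dx":0,"dy":0,"dz":12,"wx":0,"wy":0,"wz":0,"jaw":0},{"dx":0,"dy":0,"dz":16,"wx":0,"wy":0,"wz":0,"jaw":0},{"dx":0,"dy":0,"dz":20,"wx":0,"wy":0,"wz":0,"jaw":0},{"dx":0,"dy":0,"dz":25,"wx":0,"wy":0,"wz":0,"jaw":0}]}}

```text
time: 19.35
tool_pos: [505.9, -259.7, 199.2]
tcp_rot: [0.001, 0.598, 0.801, 0.0]
force: [0.5, -3.1, 3.6]
finger_gap: -0.2
grasp_force: 1.8
```

Contact as on the other side; continue.

>>> {"api": "play_rows", "payload": {"commands": [{"dx":0,"dy":0,"dz":5,"wx":0,"wy":0,"wz":0,"jaw":0},{"dx":0,"dy":0,"dz":10,"wx":0,"wy":0,"wz":0,"jaw":0},{"dx":0,"dy":0,"dz":15,"wx":0,"wy":0,"wz":0,"jaw":0},{"dx":0,"dy":0,"dz":20,"wx":0,"wy":0,"wz":0,"jaw":0},{"dx":0,"dy":0,"dz":25,"wx":0,"wy":0,"wz":0,"jaw":0},{"dx":0,"dy":0,"dz":30,"wx":0,"wy":0,"wz":0,"jaw":0}]}}

```text
time: 19.95
tool_pos: [505.2, -258.5, 168.2]
tcp_rot: [-0.001, 0.598, 0.801, 0.0]
force: [-0.5, 1.7, 3.1]
finger_gap: 0.5
grasp_force: 1.6
```

>>> {"api": "play_rows", "payload": {"commands": [{"dx":0,"dy":0,"dz":5,"wx":0,"wy":0,"wz":0,"jaw":0},{"dx":0,"dy":0,"dz":10,"wx":0,"wy":0,"wz":0,"jaw":0},{"dx":0,"dy":0,"dz":15,"wx":0,"wy":0,"wz":0,"jaw":0},{"dx":0,"dy":0,"dz":20,"wx":0,"wy":0,"wz":0,"jaw":0},{"dx":0,"dy":0,"dz":25,"wx":0,"wy":0,"wz":0,"jaw":0},{"dx":0,"dy":0,"dz":30,"wx":0,"wy":0,"wz":0,"jaw":0}]}}

```text
time: 20.55
tool_pos: [505.6, -259.4, 138.5]
tcp_rot: [0.0, 0.598, 0.801, -0.0]
force: [0.3, -0.3, 3.4]
finger_gap: 0.1
grasp_force: 1.2
```

>>> {"api": "play_rows", "payload": {"commands": [{"dx":0,"dy":0,"dz":3,"wx":0,"wy":0,"wz":0,"jaw":0},{"dx":0,"dy":0,"dz":6,"wx":0,"wy":0,"wz":0,"jaw":0},{"dx":0,"dy":0,"dz":8,"wx":0,"wy":0,"wz":0,"jaw":0},{"dx":1,"dy":0,"dz":10,"wx":0,"wy":0,"wz":0,"jaw":0},{"dx":2,"dy":0,"dz":10,"wx":0,"wy":0,"wz":0,"jaw":0},{"dx":3,"dy":0,"dz":10,"wx":0,"wy":0,"wz":0,"jaw":0}]}}

```text
time: 21.15
tool_pos: [504.9, -256.7, 128.8]
tcp_rot: [0.0, 0.598, 0.801, -0.0]
force: [1.2, -4.8, -1.2]
finger_gap: -0.2
grasp_force: 2.1
```

>>> {"api": "play_rows", "payload": {"commands": [{"dx":1,"dy":0,"dz":0,"wx":0,"wy":0,"wz":0,"jaw":0},{"dx":2,"dy":0,"dz":0,"wx":0,"wy":0,"wz":0,"jaw":0},{"dx":3,"dy":0,"dz":0,"wx":0,"wy":0,"wz":0,"jaw":0}]}}

```text
time: 21.45
tool_pos: [504.5, -255.0, 128.8]
tcp_rot: [0.002, 0.598, 0.801, -0.001]
force: [2.4, -12.2, -7.3]
finger_gap: -0.1
grasp_force: 6.2
```

>>> {"api": "play_rows", "payload": {"commands": [{"dx":1,"dy":0,"dz":0,"wx":0,"wy":0,"wz":0,"jaw":0},{"dx":2,"dy":0,"dz":0,"wx":0,"wy":0,"wz":0,"jaw":0}]}}

```text
time: 21.65
tool_pos: [504.5, -254.5, 128.9]
tcp_rot: [0.003, 0.598, 0.801, -0.001]
force: [5.4, -18.4, -10.7]
finger_gap: -0.4
grasp_force: 9.0
```

>>> {"api": "play_rows", "payload": {"commands": [{"dx":1,"dy":0,"dz":0,"wx":0,"wy":0,"wz":0,"jaw":0},{"dx":2,"dy":0,"dz":0,"wx":0,"wy":0,"wz":0,"jaw":0}]}}

```text
time: 21.85
tool_pos: [504.5, -254.0, 129.1]
tcp_rot: [0.005, 0.598, 0.801, -0.002]
force: [5.7, -23.8, -13.6]
finger_gap: -0.3
grasp_force: 11.9
```

Stop reached. Back off and check.

>>> {"api": "play_rows", "payload": {"commands": [{"dx":-7,"dy":0,"dz":0,"wx":0,"wy":0,"wz":0,"jaw":0},{"dx":-17,"dy":0,"dz":0,"wx":0,"wy":0,"wz":0,"jaw":0},{"dx":-27,"dy":0,"dz":-20,"wx":0,"wy":0,"wz":0,"jaw":0},{"dx":-27,"dy":0,"dz":-60,"wx":0,"wy":0,"wz":0,"jaw":0},{"dx":-27,"dy":0,"dz":-100,"wx":0,"wy":0,"wz":0,"jaw":0},{"dx":-27,"dy":0,"dz":-140,"wx":0,"wy":0,"wz":0,"jaw":0},{"dx":-27,"dy":0,"dz":-160,"wx":0,"wy":0,"wz":0,"jaw":0},{"dx":-27,"dy":0,"dz":-160,"wx":0,"wy":0,"wz":0,"jaw":0},{"dx":-27,"dy":0,"dz":-160,"wx":0,"wy":0,"wz":0,"jaw":0}]}}

```text
time: 22.75
tool_pos: [510.1, -275.1, 288.3]
tcp_rot: [-0.001, 0.598, 0.801, 0.0]
force: [0.1, 0.2, -0.7]
finger_gap: 0.2
grasp_force: 0.0
```

```bash
python3 -c "
from lev import *
lever(1);lever(-1)
im,d=r.capture('scene');cv2.imwrite('pics/s7c.png',cv2.resize(im[180:290,270:360,::-1],None,fx=5.4,fy=5.4,interpolation=2))
P=cloud('scene',d).reshape(-1,3);q=P[(np.hypot(P[:,0]-476,P[:,1]+159)<40)&(P[:,2]>123)&(P[:,2]<147)];print(np.median(q[:,2]))"
```

```text
side 1 52 deg median -50.4 {-60: 5, -55: 23, -50: 21, -45: 2, -40: 1}
side -1 122 deg median -50.5 {-70: 1, -65: 12, -60: 27, -55: 23, -50: 26, -45: 23, -40: 4, -35: 4, -30: 2}
134.83743475727556
```

View pics/s7c.png

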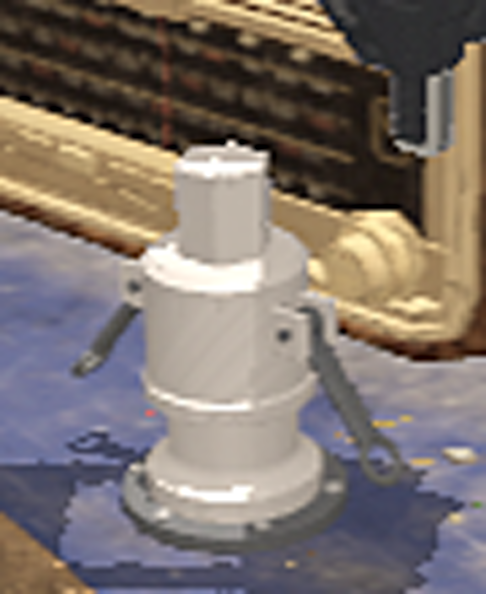

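Both handles hang down (left 85,365; right ring 385,465), coupling upright at the right height. The right one stopped slightly farther out, so I check its angle properly in 3-D.

Run:
```python
from h import *
for cam in("scene","top"):
    im,d=r.capture(cam);P=cloud(cam,d);m=r.camera_model(cam);K=np.array(m["intrinsics"]);M=q2m(m["orientation"])
    for s in(1,-1):
        v=P[...,:2]-[476,-159.2];a=v@(s*np.array([-.284,.959]));b=v@[.959,.284];z=P[...,2]
        k=(a>52)&(a<112)&(abs(b)<40)&(z>36)&(z<112)&(im.max(2)<150)
        if k.sum()<8: print(cam,s,k.sum());continue
        (vx,vz,_,_)=cv2.fitLine(np.c_[a[k],z[k]].astype(np.float32),cv2.DIST_HUBER,0,.01,.01).ravel()
        e=np.polyfit(a[k],b[k],1)
        print(cam,s,k.sum(),"slope deg",np.degrees(np.arctan(vz/vx)).round(1),"a",np.percentile(a[k],[5,95]).round(),"z",np.percentile(z[k],[5,50,95]).round(),"lat med",np.median(b[k]).round(1),"lat slope deg",np.degrees(np.arctan(e[0])).round(1))
        for th in(-40,-45,-52):
            t=np.radians(th);rr=47+86*np.cos(t);p=np.array([476-.284*s*rr,-159.2+.959*s*rr,107.5+86*np.sin(t)]);q=K@(M.T@(p-m["eye"]));print("   tip px",th,(q[:2]/q[2]).round(1))
        vv,uu=np.nonzero(k);i=np.argsort(vv)[-6:];print("   lowest px",uu[i],vv[i])
    cv2.imwrite(f"pics/{cam}8.png",im[:,:,::-1])
a=cv2.imread("pics/top8.png")[225:315,275:385];b=cv2.imread("pics/scene8.png")[210:290,265:365]
cv2.imwrite("pics/m8.png",np.hstack([cv2.resize(a,(400,327),interpolation=2),cv2.resize(b,(400,327),interpolation=2)]))
```

```text
scene 1 55 slope deg -50.9 a [62. 95.] z [45. 68. 88.] lat med -7.3 lat slope deg 0.5
   tip px -40 [281.4 243.2]
   tip px -45 [282.8 245.5]
   tip px -52 [285.  248.5]
   lowest px [283 284 285 286 283 284] [248 248 248 248 249 249]
scene -1 152 slope deg -52.6 a [54. 98.] z [ 46.  74. 103.] lat med -2.1 lat slope deg -1.4
   tip px -40 [346.3 266.7]
   tip px -45 [344.7 268.1]
   tip px -52 [342.3 269.6]
   lowest px [342 343 339 340 341 342] [268 268 269 269 269 269]
top 1 121 slope deg -54.5 a [57. 99.] z [ 43.  75. 102.] lat med -0.5 lat slope deg -0.2
   tip px -40 [280.4 288.2]
   tip px -45 [282.5 287.7]
   tip px -52 [285.8 287. ]
   lowest px [288 289 290 291 289 290] [290 290 290 290 291 291]
top -1 108 slope deg -55.0 a [57. 98.] z [ 45.  72. 102.] lat med 1.6 lat slope deg 2.8
   tip px -40 [370.7 262.3]
   tip px -45 [368.4 263.1]
   tip px -52 [365.1 264.2]
   lowest px [362 363 364 349 351 363] [268 268 268 269 269 269]
```

View pics/m8.png

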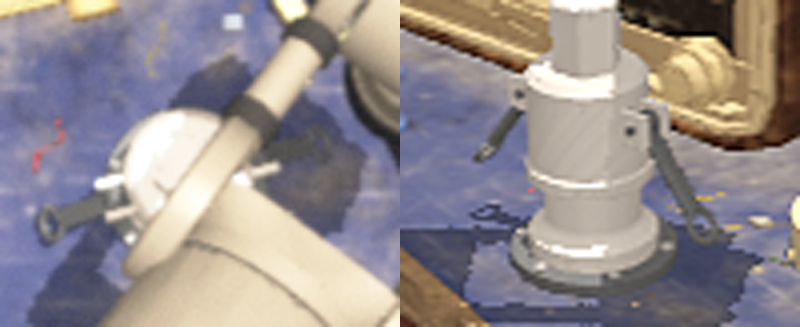

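Slopes and tip pixels agree with −52° on both sides in both cameras; the coupling is seated and the robot is clear.

```bash
python3 -c "
from h import *
print(r.job_done())"
```

```text
the job is handed in; nothing more can be done
None
```

The coupling is home on the adaptor, both cam levers measured at about −52° (their stops), nothing else was touched, and I handed the job in at about 23 s; the hand-in gave no verdict.

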